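# Set the bench transformer's dial to its scale line and start it

## Robot

A 6-joint arm with a two-finger parallel gripper is mounted at the origin on the work surface. World frame = base frame: x ahead of the robot, y to its left, z up, the work surface at z = 0. Lengths are in m, angles in rad, forces in N, time in s.
With the tool pointing down it reaches from about 0.35 to 0.85 m from the base axis. Payload 8.1 kg.
Tool frame: the origin (TCP) lies at the centre of the arm's flange, where the gripper is bolted on; the fingertips stand 186 mm ahead of it and the grasp point (between the pads) lies 167 mm ahead of it (robot.grasp_offset is the distance from the TCP to the grasp point, in m); z points along the fingers, y is the line along which they close (so a half turn about z gives the same grasp; the last joint's range is limited). The gripper opens to 93 mm and grips with 3 to 60 N. Pads are 15 mm wide; open, the fingers measure 128 mm over their backs; the gripper's body (75 mm by 188 mm) begins 65 mm behind the grasp point.
Start: joints at [1.208, 0.13, 1.488, -0, 1.523, -0.085], TCP at [0.165, 0.577, 0.405] pointing down, gripper open.
Joint ranges: [-2.96, 2.96], [-0.89, 2.26], [0.02, 2.5], [-1.34, 4.48], [0, 2.73], [-2.66, 2.66]. Speed limits (rad/s): [2.39, 2.39, 2.79, 3.14, 3.14, 3.14].

## Interface

Orientations are given as a rotation vector (axis times angle).
In Python, from plant import robot gives the robot as it stands.
- The arm moves only by the tool drive_tool, never from a script. Its argument "moves" is one flat list of numbers, 7 for each row, row after row: the finger opening in mm, from 0 to 93, then the shift along the tool's x, y, z in mm, then the turn, a rotation vector about the tool's x, y, z in degrees. A call has 1 to 8 rows; each row shifts and turns the commanded pose from where the row before left it, along the tool's axes as they then stand; what a row does not reach is not made up. A row lasts 1/10 s, in which the tool goes at most 50 mm and 8.59 degrees, less where a joint would pass 70% of its speed; a pose out of reach is approached as far as the arm can. A call is refused whole if a number of a shift passes 50 or a number of a turn 8.59, either way. A call with a gripper value outside its range is refused whole. The fingers move at their own pace and stop on an object; "grip_force" is the grip in N (left out, the last holds). Time passes only in rows, so rows that do not move let the fingers close. It gives the time, the measured TCP pose, the force, the opening and the grip force at its end, in the units of the state.
- robot.read_state(): the state, without advancing time (a new reading comes with each control period).
- robot.read_camera(name): name is "scene" or "top" or "wrist"; returns a dict with "color" (480x640x3 uint8, red, green, blue), "depth" (480x640 float32, m along the optical axis (not along the pixel's ray), 0 where there is no reading), "mtx" (3x3 intrinsics, pixels), "R" (3x3) and "t" (3): a world point X has camera coordinates R X + t. Camera axes: x right, y down, z forward; pixel columns grow to the right and rows downward; lengths in m; the calibration is good to about 2 mm. A picture is of the moment at which its call begins.
- robot.close_job(): hands the job in; it is judged then, once.
The state is a dict: "t": time; "q": joint angles; "dq": joint speeds; "joint_torque": joint torques, N m; "tool_pos": TCP position; "orientation": TCP orientation; "force": force on the tool from outside, world axes, zero at the start; "wrist_torque": the same for the moment, N m; "opening": finger opening in m; "gripper_force": force on a finger pad.
Only numpy, scipy, OpenCV 4.12 (cv2) and the standard library are available. Lean on these libraries where they do the work, as an engineer would, in place of code of your own. Each camera call takes 0.05 s, during which the arm holds its last target. There are 200 camera calls.

## Task

Using closed fingertips, push the bar of the dial round until the white index mark at the dial's edge lines up with the one long line on the metal scale ring, and only then press the button of the start box down and let it come up again. Only push the bar, do not pinch it, and leave the dial on the line. Leave the other things on the bench where they are: do not lift or shove them.

Things in the scene. Friction and masses are not known exactly. Their poses are not given: they have to be found in the camera images.
- dial (a joint): the dial's angle, rad. Grows counter-clockwise seen from above. Stops at -1.0 and 3.0. At 0 the index mark points along the case's own +x. The dial stays where it is left; turning takes about 0.12 N m (some 4 N at 34 mm from the axis). At the start the long line lies 0.6 to 3.2 rad counter-clockwise of the index mark.
- case: variable transformer: a grey box of 164 x 164 mm, 90 mm high, fixed to the bench, the dial in the middle of its top, ringed by a fixed aluminium scale ring (out to 75 mm radius, its top 3 mm below the dial's face). Origin under its centre, z up.
- dial_axis (a point): point on the dial's vertical axis, level with the dial's top face, 99 mm above the bench. The dial is a flat black disc, 106 mm across. On it stands one straight grey bar through the axis, 14 mm wide and 24 mm high (top 123 mm above the bench): it reaches from 30 mm behind the axis to 44 mm in front of it, towards the index mark.
- index_mark (a point): outer end of the white index mark (3 mm wide) on the dial's face, 52 mm from the axis, in line with the bar beyond its longer end; turns with the dial. The mark continues along the top of the bar. Seen along the bar towards the mark, pushing the bar's right side turns the dial counter-clockwise, its left side clockwise.
- target_line (a point): the target, on the scale ring's long line: the point 52 mm from the axis in the direction of that line, which the index mark must reach (same height as the index mark). The ring has 23 short lines (8 mm) 15 degrees apart and one long line (20 mm long, 4 mm wide) right across it: the target. The ring cannot be turned.
- start (a joint): travel of the start button, m: 0 up, 0.006 fully down, grows as it is pressed; springs up by itself. About 1.5 N starts it moving and 5 N takes it fully down.
- start_top (a point): centre of the top of the start button, a grey round cap 32 mm in diameter standing 10 mm above its black collar (44 mm in diameter), facing up, 62 mm above the bench when up. It sits on the fixed start box, 80 x 70 x 40 mm, which stands left or right of the dial's case.
- spool: bystander: solder reel, 56 mm in diameter, 50 mm high, upright; origin under its centre; it stands left or right, on the side away from the start box
- flux_bottle: bystander: bottle, 40 mm in diameter, 90 mm high, upright; origin under its centre
- paste_jar: bystander: low jar, 50 mm in diameter, 40 mm high; origin under its centre
- screwdriver: bystander: screwdriver lying along its x, 170 mm long, 26 mm thick; origin under its middle
- brush: bystander: brush lying along its x, 150 mm long, 20 mm thick; origin under its middle
- tweezers: bystander: steel tweezers lying along their x, 130 mm long, 8 mm thick; origin under the middle
There are look-alikes about, which are no part of the job. What is shaped like the case but brown is not meant. What is shaped like the part that bears start but pink is not meant.

How it is judged:
On the way, in this order (a step that is already met when the one before it is completed fails the run):
1. the dial's index mark is on the long scale line (horizontal distance between index_mark and target_line below 0.0035 m), for 0.3 s.
2. the start button is pressed down (4 mm or more) with the dial on the line (horizontal distance between index_mark and target_line below 0.0035 m and value of joint start above 0.004 m), for 0.05 s.
At the end, for the whole second after the job is handed in: The index mark is within 3.5 mm (about 4 degrees) of the long line, the dial at rest, the start button has been pressed at least 4 mm after that and is up again, and no bystander has moved by 20 mm or more (horizontal distance between index_mark and target_line below 0.0035 m and value of joint start below 0.001 m and velocity of joint dial between -0.05 and 0.05 rad/s and distance of each of spool, flux_bottle, paste_jar, screwdriver, brush, tweezers from where it was at the start of the episode below 0.02 m); the robot touches nothing.
It fails at once if the start button is pressed (2 mm or more) while the dial is off the line (horizontal distance between index_mark and target_line above 0.0035 m and value of joint start above 0.002 m).
It fails at once if the bar is pinched: fingers press on both of its sides (left: dial_c1, right: dial_c2) with more than 1 N (contact force between the fingers and dial_c1 above 1 N and contact force between the fingers and dial_c2 above 1 N).
It fails at once if a bystander is lifted (15 mm) or moved (20 mm) (distance of any of spool, flux_bottle, paste_jar, screwdriver, brush, tweezers from where it was at the start of the episode above 0.02 m or height (world z) of any of spool, flux_bottle, paste_jar, screwdriver, brush, tweezers above 0.015 m).
It also fails if it takes over 58 s, if anything falls off the work surface, if the arm or the gripper's body presses on something with over 40 N, if the wrist force passes 120 N, or if a joint passes its speed limit or range.

## Working session

There is one attempt and no reset: what is moved stays moved. The work goes in short steps, Python scripts to look and compute and a tool call to move; the robot and the scene stay as the last step left them, time stands still between calls to the robot, and variables do not carry over. Pictures are saved under pics/ and viewed, at most 10 in all, crops included, and the job is handed in when it is done.

Besides the shell and the picture viewer there is one more tool, called after "Emit:" in YAML: its name, and indented under it one key for each argument. drive_tool: Moves the arm, as the interface text tells. Its arguments: {"type":"object","properties":{"moves":{"type":"array","items":{"type":"number"}},"grip_force":{"type":"number"}},"required":["moves"]}

```bash
ls; mkdir -p pics; cat > h.py <<'E'
import numpy as np, cv2, pickle
from plant import robot
def snap(n,f):
    c=robot.read_camera(n); pickle.dump(c,open(f'{f}.pkl','wb'))
    cv2.imwrite(f'pics/{f}.png',c['color'][:,:,::-1]); return c
def world(c,u,v,z=None):
    K=np.array(c['mtx']);R=np.array(c['R']);t=np.array(c['t'])
    d=np.linalg.inv(K)@[u,v,1.]
    o=-R.T@t; w=R.T@d
    s=(z-o[2])/w[2] if z is not None else c['depth'][int(round(v)),int(round(u))]
    return o+s*w
def pix(c,X):
    p=np.array(c['mtx'])@(np.array(c['R'])@np.array(X)+np.array(c['t'])); return p[:2]/p[2]
E
python3 - <<'E'
from h import *
a=snap('top','top1'); print(robot.read_state())
E
```

```text
pics
{'t': 0.05, 'q': array([ 1.20761219e+00,  1.31201383e-01,  1.48922823e+00, -1.75446377e-05,
        1.52301406e+00, -8.54307108e-02]), 'dq': array([ 0.00132405, -0.00015785, -0.00139939, -0.00066962,  0.00039341,
        0.00160814]), 'joint_torque': array([ 1.26701787e-03, -5.61769831e+01, -4.93488157e+01,  7.71881500e-02,
        2.98864336e-02, -5.16549824e-05]), 'tool_pos': array([0.16444026, 0.57680255, 0.40369115]), 'orientation': array([-4.34836827e-01, -3.11095385e+00,  2.84049702e-03]), 'force': array([ 0.73555655, -0.09435976, -0.88649862]), 'wrist_torque': array([-0.05952485, -0.03042231,  0.00604027]), 'gripper_force': 0.0, 'opening': 0.09298003487664475}
```

View pics/top1.png

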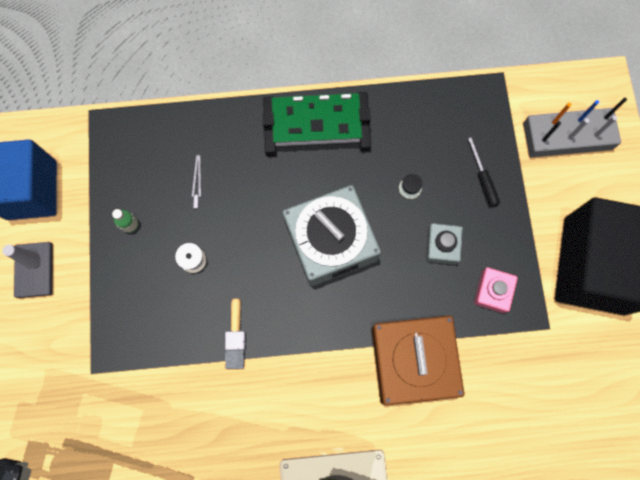

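The grey case with dial is at about (332,233); the brown one at (418,360) is the look-alike. The grey start box is at (446,242), and the pink one at (497,290) is the look-alike. One enlarged crop will confirm this.

```bash
python3 - <<'E'
from h import *
a=pickle.load(open('top1.pkl','rb'))
cv2.imwrite('pics/c1.png',cv2.resize(a['color'][175:295,275:475,::-1],None,fx=4,fy=4,interpolation=cv2.INTER_CUBIC))
for u,v in [(332,233),(447,240),(340,230),(411,183)]: print(u,v,world(a,u,v))
print(world(a,331,230,.099),world(a,447.5,239.5,.062), a['R'])
E
```

```text
332 233 [ 0.54875105 -0.04650449  0.12329972]
447 240 [ 0.52555704 -0.2932552   0.0592007 ]
340 230 [ 0.55971616 -0.06467727  0.09905538]
411 183 [ 0.66761747 -0.23661573  0.03919065]
[ 0.56155855 -0.04594814  0.099     ] [ 0.52592474 -0.29383294  0.062     ] [[-0.09571218 -0.99539408 -0.00545976]
 [-0.96940846  0.09445617 -0.22655081]
 [ 0.22602305 -0.01639094 -0.97398404]]
```

View pics/c1.png

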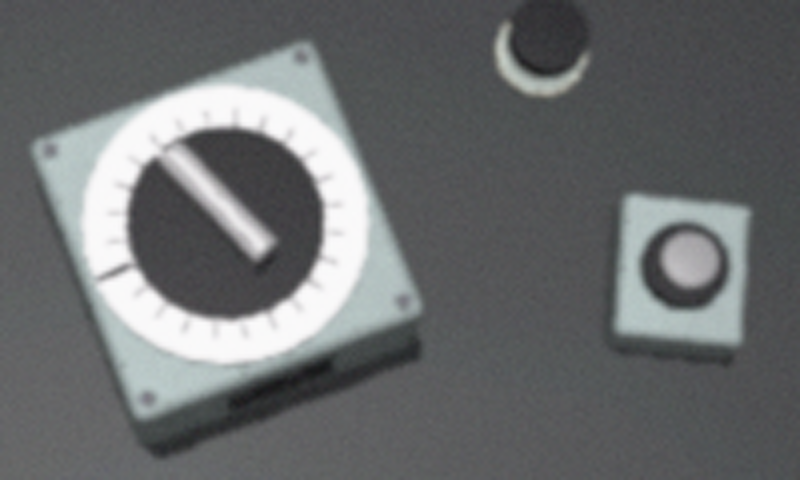

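Confirmed: grey case with dial centre at crop (227,222), index pointing to (170,150), and the long line at (115,271), roughly 75° CCW. The grey start button is at crop (690,260). Next I'll work out the geometry in world coordinates.

```bash
python3 - <<'E'
from h import *
a=pickle.load(open('top1.pkl','rb'))
col=a['color'].astype(int); m=((col.min(2)>225)).astype(np.uint8); m[:, :283]=0;m[:,382:]=0;m[:185]=0;m[285:]=0
c=max(cv2.findContours(m,cv2.RETR_EXTERNAL,cv2.CHAIN_APPROX_NONE)[0],key=cv2.contourArea)[:,0]
P=np.array([world(a,u,v,.096)[:2] for u,v in c]); A=np.c_[2*P,np.ones(len(P))]
s=np.linalg.lstsq(A,(P**2).sum(1),rcond=None)[0]; r=np.sqrt(s[2]+s[:2]@s[:2]); print('axis',s[:2],'r',r)
f=lambda x,y,z:world(a,275+(x-1.5)/4,175+(y-1.5)/4,z)
e1,e2=f(172,148,.123),f(265,245,.123); l=f(115,271,.096)
print(e1,e2,'len',np.linalg.norm(e1-e2)); d=e1-e2; b=np.degrees(np.arctan2(d[1],d[0])); 
t=l[:2]-s[:2]; print('bar',b,'line',np.degrees(np.arctan2(t[1],t[0])),np.linalg.norm(t),'btn',f(690,261,.062))
E
```

```text
axis [ 0.56208852 -0.04590217] r 0.06545994794904648
[ 0.59704164 -0.02150132  0.123     ] [ 0.5410259  -0.06397762  0.123     ] len 0.07029936207092094
bar 37.17276383525059 line 109.07725190887848 0.06335489234826182 btn [ 0.52518247 -0.2929153   0.062     ]
```

Emit:
drive_tool:
  moves: [0,-37,-33,0,0,0,0,0,-37,-33,0,0,0,0,0,-37,-33,0,0,0,0,0,-37,-33,0,0,0,0,0,-37,-33,0,0,0,0,0,-37,-33,0,0,0,0,0,-37,-33,0,0,0,0,0,-37,-33,0,0,0,0]
  grip_force: 20

```text
t: 0.85
tool_pos: [0.3772, 0.2401, 0.4044]
orientation: [-0.435, -3.111, 0.0]
force: [-0.4, 0.2, -0.7]
opening: 0.0333
gripper_force: 0.0
```

Emit:
drive_tool:
  moves: [0,-37,-33,0,0,0,0,0,-37,-33,0,0,0,0,0,-37,-33,0,0,0,0,0,-37,-33,0,0,0,0,0,-37,-33,0,0,0,0,0,-37,-33,0,0,0,0,0,0,0,0,0,0,0,0,0,0,0,0,0,0]

```text
t: 1.65
tool_pos: [0.5361, -0.0103, 0.4037]
orientation: [-0.439, -3.109, -0.0]
force: [-0.4, 0.9, -0.2]
opening: -0.0
gripper_force: 0.0
```

```bash
python3 - <<'E'
from h import *
w=snap('wrist','w1'); s=robot.read_state()
from scipy.spatial.transform import Rotation as Ro
T=Ro.from_rotvec(s['orientation']).as_matrix(); o=-np.array(w['R']).T@w['t']
print(s['tool_pos'],s['q'],T,'cam in tool',T.T@(o-s['tool_pos']),'view dir',T.T@np.array(w['R'])[2])
print('axis px',pix(w,[.562,-.046,.099]),'btn',pix(w,[.525,-.293,.062]))
E
```

```text
[ 0.53571992 -0.00930999  0.40397538] [-1.13239715e-01 -4.21859675e-02  1.66727406e+00  4.43956323e-04
  1.51825462e+00 -1.40535280e+00] [[-9.61410458e-01  2.75112848e-01 -1.68874465e-03]
 [ 2.75112148e-01  9.61411930e-01  6.38256051e-04]
 [ 1.79917169e-03  1.49031875e-04 -9.99998370e-01]] cam in tool [ 0.0747961  -0.00194905  0.02139612] view dir [-2.69078094e-01 -2.87292888e-04  9.63118319e-01]
axis px [286.96937204 279.29529522] btn [  7.5691678 299.3058673]
```

View pics/w1.png

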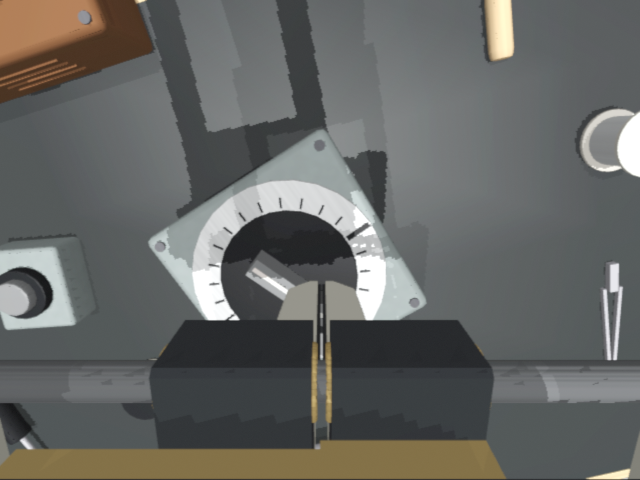

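The long line is visible at (358,230) and the bar's rear end at (257,268); the fingers hide the rest. I'll move to a staging pose beside the bar's right side with tool y along the bar, then look again.

Emit:
drive_tool:
  moves: [0,-40,-17,0,0,0,8.5,0,-40,-17,0,0,0,8.5,0,-33,-29,0,0,0,8.5,0,0,0,0,0,0,8.5,0,0,0,0,0,0,3,0,0,0,0,0,0,0,0,0,0,0,0,0,0]

```text
t: 2.4
tool_pos: [0.6109, -0.1094, 0.4049]
orientation: [-1.394, -2.815, -0.0]
force: [0.4, -0.0, 0.3]
opening: 0.0006
gripper_force: 0.0
```

```bash
python3 - <<'E'
from h import *
w=snap('wrist','w2'); s=robot.read_state(); print(s['tool_pos'],s['q'])
K=pix(w,[.562,-.046,.099]); print(K)
E
```

```text
[ 0.61092371 -0.10959451  0.40494735] [-2.60126069e-01  1.85776706e-01  1.42658887e+00  1.23194886e-04
  1.52912110e+00 -9.10871306e-01]
[322.05617139 119.80234004]
```

View pics/w2.png

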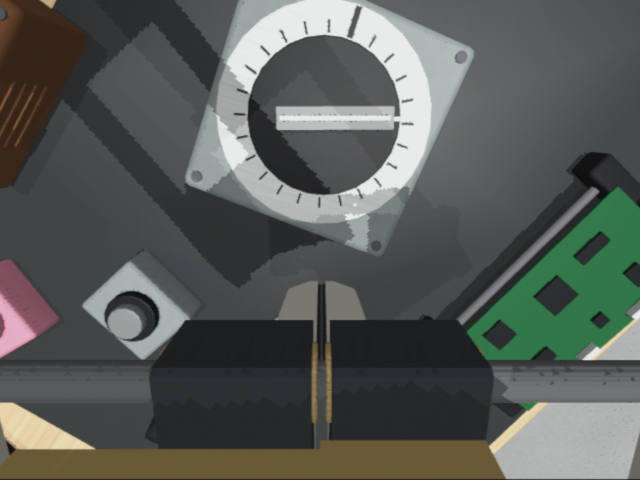

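Clear view: dial axis ≈(324,117), index mark at (398,119), long line from (351,38) to (359,7), start button at (128,319). Measuring.

```bash
cat >> h.py <<'E'
def polar(w,ax,z=.096,r0=.055,r1=.073):
    "darkness of the ring per angle (deg)"
    g=cv2.cvtColor(w['color'],cv2.COLOR_RGB2GRAY).astype(np.float32)
    th=np.arange(-180,180,.25); rr=np.linspace(r0,r1,19)
    X=np.array([[pix(w,[ax[0]+r*np.cos(np.radians(t)),ax[1]+r*np.sin(np.radians(t)),z]) for t in th] for r in rr],np.float32)
    return th,cv2.remap(g,X[...,0].copy(),X[...,1].copy(),cv2.INTER_LINEAR)
E
python3 - <<'E'
from h import *
w=pickle.load(open('w2.pkl','rb'))
g=lambda u,v,z:world(w,u,v,z)
# ring outer edge / line / mark
g0=cv2.cvtColor(w['color'],cv2.COLOR_RGB2GRAY)
for ax in [(.562,-.046)]:
    # find inner edge (black->white) per angle, fit circle
    th,I=polar(w,ax,.099,.040,.066); rr=np.linspace(.040,.066,19)
    P=[]
    for j in range(len(th)):
        k=np.where(I[:,j]>150)[0]
        if len(k) and 0<k[0]: P.append([ax[0]+rr[k[0]]*np.cos(np.radians(th[j])),ax[1]+rr[k[0]]*np.sin(np.radians(th[j]))])
    P=np.array(P)
    for _ in range(4):
        A=np.c_[2*P,np.ones(len(P))]; s=np.linalg.lstsq(A,(P**2).sum(1),rcond=None)[0]; r=np.sqrt(s[2]+s[:2]@s[:2])
        d=np.abs(np.hypot(*(P-s[:2]).T)-r); P=P[d<max(.0015,1.5*d.std())]
    print('axis',s[:2],r,len(P))
ax=s[:2]
th,I=polar(w,ax,.096,.066,.073); m=I.mean(0); k=np.argsort(m)[:14]; print('line',sorted(th[k]),m[k].round())
l=g(355.5,22.5,.096)[:2]-ax; print('line man',np.degrees(np.arctan2(l[1],l[0])),np.hypot(*l))
i=g(397,119,.099)[:2]-ax; print('mark',np.degrees(np.arctan2(i[1],i[0])),np.hypot(*i))
e=g(393,118,.123)[:2]-g(277,118,.123)[:2]; print('bar',np.degrees(np.arctan2(e[1],e[0])),np.hypot(*e))
print('btn',g(127,321,.062), w['depth'][321,127], world(w,127,321))
E
```

```text
axis [ 0.56226179 -0.04485733] 0.05306142002696904 1329
line [np.float64(-162.0), np.float64(-161.75), np.float64(107.75), np.float64(108.0), np.float64(108.25), np.float64(108.5), np.float64(108.75), np.float64(109.0), np.float64(109.25), np.float64(109.5), np.float64(109.75), np.float64(110.0), np.float64(110.25), np.float64(110.5)] [ 86.  86.  86.  87.  88.  89.  95.  98. 112. 118. 140. 146. 159. 160.]
line man 108.09856511652494 0.06356874344046484
mark 37.0038757483434 0.050453044926560046
bar 37.25871253491967 0.07273742779560417
btn [ 0.52737982 -0.28709013  0.062     ] 0.35512447 [ 0.52730225 -0.28758055  0.06133208]
```

Emit:
drive_tool:
  moves: [0,10,32,20,0,0,0,0,10,0,40,0,0,0,0,0,0,40,0,0,0,0,0,0,13,0,0,0,0,20,0,0,0,0,0,0,16,0,0,0,0,0,0,0,0,0,0,0,0,0,0,0,0,0,0]

```text
invalid input at $.moves: expected a multiple of 7 numbers
```

```bash
cat >> h.py <<'E'
AX=np.array([.5623,-.0449])
def rel(s):
    p=s['tool_pos'][:2]-AX; o=s['orientation']; ax=2*np.arctan2(o[1],o[0]); 
    x=np.array([np.cos(ax),np.sin(ax)]); y=np.array([-x[1],x[0]])*-1
    print('rel tool x,y mm',(p@x*1000).round(1),(p@y*1000).round(1),'tip z',s['tool_pos'][2]-.186,'yaw y',(np.degrees(ax)-90)%360,'F',s['force'].round(1),'t',s['t'])
E
python3 -c "
from h import *
rel(robot.read_state())
w=snap('wrist','w3'); th,I=polar(w,AX,.123,.0,.03)
"
```

```text
rel tool x,y mm -80.9 -0.5 tip z 0.21894734758503415 yaw y 37.284661871844236 F [ 0.4 -0.8  0. ] t 2.45
```

View pics/w3.png

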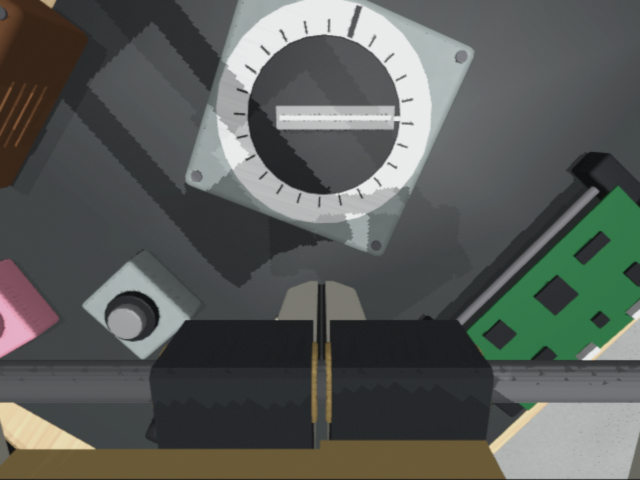

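The move was refused because of a miscounted list, so the picture is unchanged: bar at (335,118), nothing moved. Resending it.

Emit:
drive_tool:
  moves: [0,10,32,20,0,0,0,0,10,0,40,0,0,0,0,0,0,40,0,0,0,0,0,0,13,0,0,0,0,20,0,0,0,0,0,0,16,0,0,0,0,0,0,0,0,0,0,0,0]

```text
t: 3.2
tool_pos: [0.6026, -0.0458, 0.2929]
orientation: [1.397, 2.813, 0.001]
force: [0.0, -0.4, 0.9]
opening: 0.0004
gripper_force: 0.0
```

```bash
python3 -c "
from h import *
rel(robot.read_state())
"
```

```text
rel tool x,y mm -25.1 31.5 tip z 0.10688903662792754 yaw y 37.19176458637368 F [ 0.  -0.4  0.9] t 3.2
```

Emit:
drive_tool:
  moves: [0,5,0,0,0,0,0,0,5,0,0,0,0,0,0,2.3,1,0,0,0,-4,0,2.3,1,0,0,0,-4,0,2.3,1,0,0,0,-4,0,2.3,1,0,0,0,-4,0,0,0,0,0,0,0]

```text
t: 3.9
tool_pos: [0.5941, -0.0298, 0.2926]
orientation: [0.993, 2.978, 0.001]
force: [2.7, 0.4, 0.9]
opening: 0.0003
gripper_force: 1.1
```

```bash
python3 -c "
from h import *
rel(robot.read_state())
w=snap('wrist','w4')
"
```

```text
rel tool x,y mm -16.4 31.1 tip z 0.10656533084878511 yaw y 53.13457328324415 F [2.7 0.4 0.9] t 3.9
```

View pics/w4.png

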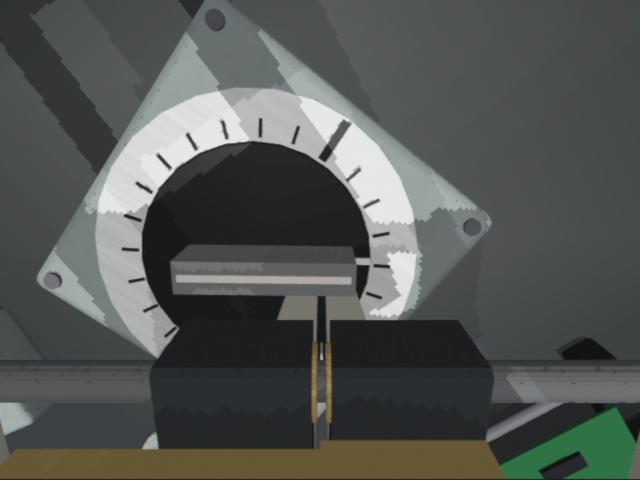

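Fingers press the bar flat. The mark's visible end is at (363,262), bar top stripe (177,279)-(351,280), long line (321,158)-(348,123).

```bash
cat >> h.py <<'E'
def meas(w):
    th,I=polar(w,AX,.096,.066,.073); s=(th>100)&(th<118); m=I.mean(0)[s]; t=th[s]; wt=np.clip(np.median(m)-m-25,0,None); L=(t*wt).sum()/wt.sum()
    th,I=polar(w,AX,.099,.046,.0515); s=(th>25)&(th<125); m=I.mean(0)[s]; t=th[s]; k=m.argmax(); s2=abs(t-t[k])<4; wt=np.clip(m[s2]-m[s2].min()-20,0,None); M=(t[s2]*wt).sum()/wt.sum()
    print('line',L.round(2),'mark',M.round(2),'peak',m.max().round(),'to go',(L-M).round(2)); return L,M
E
python3 -c "
from h import *
for n in ['w2','w4']: meas(pickle.load(open(n+'.pkl','rb')))
"
```

```text
line 109.16 mark 37.47 peak 220.0 to go 71.7
line 109.22 mark 52.72 peak 170.0 to go 56.5
```

Emit:
drive_tool:
  moves: [0,2.2,1.1,0,0,0,-4,0,2.2,1.1,0,0,0,-4,0,2.2,1.1,0,0,0,-4,0,2.2,1.1,0,0,0,-4,0,2.2,1.1,0,0,0,-4,0,2.2,1.1,0,0,0,-4,0,0,0,0,0,0,0]

```text
t: 4.65
tool_pos: [0.5852, -0.018, 0.2925]
orientation: [0.354, 3.12, -0.0]
force: [2.5, -0.7, 1.7]
opening: 0.0003
gripper_force: 1.5
```

```bash
python3 -c "
from h import *
rel(robot.read_state())
w=snap('wrist','w5'); meas(w)
"
```

```text
rel tool x,y mm -16.2 31.4 tip z 0.10649581486421383 yaw y 77.03907829943506 F [ 2.5 -0.7  1.7] t 4.65
line 109.34 mark 77.77 peak 194.0 to go 31.56
```

Emit:
drive_tool:
  moves: [0,2.2,1.1,0,0,0,-4,0,2.2,1.1,0,0,0,-4,0,2.2,1.1,0,0,0,-4,0,2.2,1.1,0,0,0,-4,0,2.2,1.1,0,0,0,-4,0,2.2,1.1,0,0,0,-4,0,1.6,0.8,0,0,0,-3,0,0,0,0,0,0,0]

```text
t: 5.5
tool_pos: [0.5708, -0.0105, 0.2923]
orientation: [-0.382, 3.117, -0.001]
force: [4.9, -1.8, 1.2]
opening: 0.0004
gripper_force: 2.1
```

```bash
python3 -c "
from h import *
rel(robot.read_state())
w=snap('wrist','w6'); meas(w)
"
```

```text
rel tool x,y mm -16.5 31.4 tip z 0.10634553319058831 yaw y 103.9644576737902 F [ 4.9 -1.8  1.2] t 5.5
line 109.35 mark 104.92 peak 193.0 to go 4.44
```

Emit:
drive_tool:
  moves: [0,1.2,0.6,0,0,0,-2.2,0,1.2,0.6,0,0,0,-2.2,0,0,0,0,0,0,0]

```text
t: 5.85
tool_pos: [0.5682, -0.0099, 0.2923]
orientation: [-0.5, 3.1, -0.001]
force: [4.5, -1.8, 1.2]
opening: 0.0009
gripper_force: 2.1
```

```bash
python3 -c "
from h import *
rel(robot.read_state())
w=snap('wrist','w7'); meas(w)
"
```

```text
rel tool x,y mm -16.6 31.4 tip z 0.10633168332626425 yaw y 108.33300151222599 F [ 4.5 -1.8  1.2] t 5.85
line 109.35 mark 109.2 peak 193.0 to go 0.15
```

View pics/w7.png

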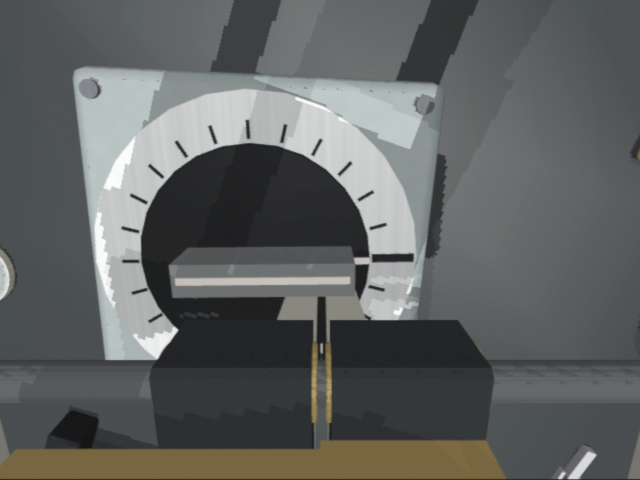

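The mark at (361,261) lines up with the long line at (372–413,258). Retreating, then I'll verify before pressing.

Emit:
drive_tool:
  moves: [0,-15,0,0,0,0,0,0,-35,0,0,0,0,0,0,-20,-20,-40,0,0,0,0,-20,-20,-40,0,0,0,0,0,-40,-30,0,0,0,0,0,-40,0,0,0,0,0,0,0,0,0,0,0]

```text
t: 6.6
tool_pos: [0.6917, -0.0996, 0.4023]
orientation: [-0.492, 3.103, -0.003]
force: [0.0, 0.1, 0.8]
opening: 0.0004
gripper_force: 0.0
```

```bash
python3 -c "
from h import *
s=robot.read_state(); rel(s); print(s['tool_pos'])
w=snap('wrist','w8'); meas(w); print(pix(w,[.527,-.289,.062]))
"
```

```text
rel tool x,y mm -106.1 -92.1 tip z 0.21626494475675012 yaw y 108.02720125760027 F [0.  0.1 0.8] t 6.6
[ 0.69169061 -0.09961146  0.40226494]
line 109.07 mark 111.93 peak 248.0 to go -2.86
[132.16156574 -85.25118634]
```

View pics/w8.png

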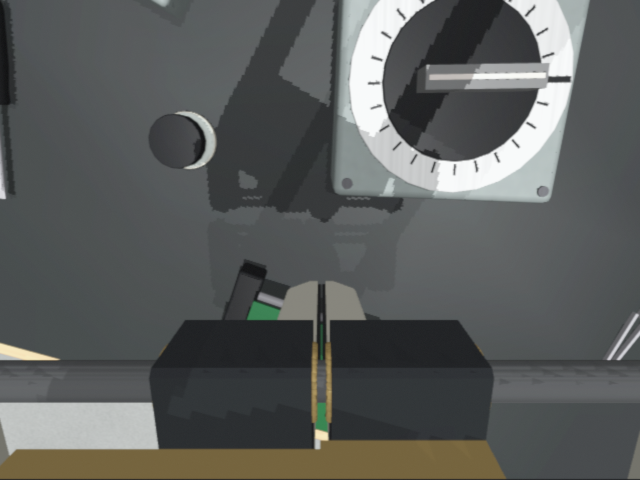

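The bar's end hides the mark here (bar at (485,76), line at (560,78)), so the measured mark is contaminated. I'll take a view from directly above the axis.

Emit:
drive_tool:
  moves: [0,15,46,0,0,0,0,0,15,46,0,0,0,0,0,0,0,0,0,0,0,0,0,0,0,0,0,0]

```text
t: 7.05
tool_pos: [0.6324, -0.0152, 0.4008]
orientation: [0.505, -3.098, -0.001]
force: [0.3, -0.3, 0.4]
opening: 0.0004
gripper_force: 0.0
```

```bash
python3 -c "
from h import *
s=robot.read_state(); rel(s); print(s['tool_pos'])
w=snap('wrist','w9'); meas(w); p=pix(w,[AX[0],AX[1],.099]); print(p)
x,y=p.astype(int); cv2.imwrite('pics/w9c.png',cv2.resize(w['color'][max(0,y-100):y+100,x-20:x+130,::-1],None,fx=3,fy=3,interpolation=cv2.INTER_CUBIC))
"
```

```text
rel tool x,y mm -75.9 5.9 tip z 0.2148214028714558 yaw y 108.52472487878538 F [ 0.3 -0.3  0.4] t 7.05
[ 0.63235696 -0.01523097  0.4008214 ]
line 109.31 mark 108.88 peak 212.0 to go 0.42
[312.68434249 128.89258693]
```

View pics/w9c.png

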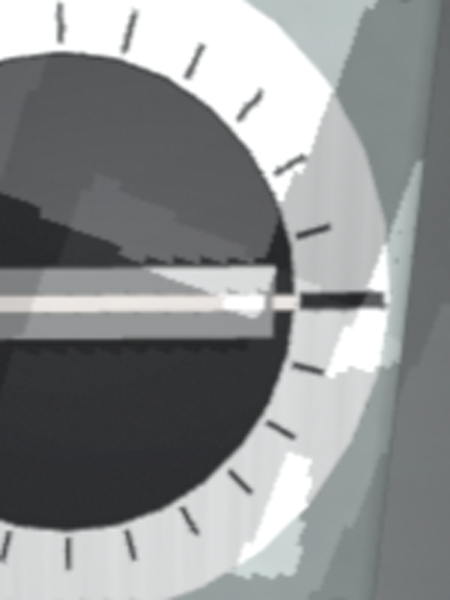

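Mark at (285,302) and long line at (342,300) in the crop: aligned to about 0.4°. Now moving over the start button.

Emit:
drive_tool:
  moves: [0,26.6,-32.2,0,0,0,0,0,26.6,-32.2,0,0,0,0,0,26.6,-32.2,0,0,0,0,0,26.6,-32.2,0,0,0,0,0,26.6,-32.2,0,0,0,0,0,26.6,-32.2,0,0,0,0,0,26.6,-32.2,0,0,0,0,0,0,0,0,0,0,0]

```text
t: 7.9
tool_pos: [0.5264, -0.2952, 0.4017]
orientation: [0.493, -3.102, 0.003]
force: [0.2, 0.0, -0.8]
opening: 0.0009
gripper_force: 0.0
```

```bash
python3 -c "
from h import *
s=robot.read_state(); rel(s); print(s['tool_pos'],s['q'])
w=pickle.load(open('w1.pkl','rb')); print(world(w,17,297,.062))
"
```

```text
rel tool x,y mm 111.8 -226.8 tip z 0.21571502876891074 yaw y 108.07810087397593 F [ 0.2  0.  -0.8] t 7.9
[ 0.52638247 -0.29519003  0.40171503] [-5.95424171e-01  1.41015127e-01  1.48211611e+00 -1.90544219e-03
  1.51813941e+00 -2.48164290e+00]
[ 0.52531675 -0.28406785  0.062     ]
```

Emit:
drive_tool:
  moves: [0,-2,7,40,0,0,0,0,0,0,40,0,0,0,0,0,0,40,0,0,0,0,0,0,22,0,0,0,0,0,0,0,0,0,0]

```text
t: 8.4
tool_pos: [0.5266, -0.2817, 0.255]
orientation: [0.502, -3.095, -0.009]
force: [-0.7, 1.1, 0.4]
opening: 0.0005
gripper_force: 0.0
```

Emit:
drive_tool:
  moves: [0,0,0,5,0,0,0,0,0,0,4,0,0,0,0,0,0,3,0,0,0,0,0,0,3,0,0,0,0,0,0,2,0,0,0,0,0,0,0,0,0,0]

```text
t: 9.0
tool_pos: [0.5286, -0.283, 0.2437]
orientation: [-0.504, 3.099, -0.003]
force: [1.6, -1.5, 4.1]
opening: 0.0003
gripper_force: 2.0
```

Emit:
drive_tool:
  moves: [0,0,0,1.5,0,0,0,0,0,0,1,0,0,0,0,0,0,0,0,0,0]

```text
t: 9.3
tool_pos: [0.5286, -0.283, 0.2422]
orientation: [-0.504, 3.099, -0.003]
force: [-0.9, 1.4, 13.8]
opening: 0.0005
gripper_force: 6.5
```

Force of 13.8 N is well over the 5 N needed, so the button is fully down. Releasing and retreating.

Emit:
drive_tool:
  moves: [0,0,0,-10,0,0,0,0,0,0,-30,0,0,0,0,0,0,-40,0,0,0,0,0,0,-40,0,0,0,0,0,0,-30,0,0,0,0,0,0,0,0,0,0,0,0,0,0,0,0,0]

```text
t: 10.0
tool_pos: [0.5279, -0.2826, 0.3906]
orientation: [-0.504, 3.101, -0.0]
force: [0.1, 0.4, -1.0]
opening: 0.0004
gripper_force: 0.0
```

```bash
python3 -c "
from h import *
s=robot.read_state(); print(s['tool_pos'],s['force'])
print(robot.close_job())
"
```

```text
[ 0.52787516 -0.28257465  0.39058391] [ 0.0537639   0.41594313 -1.02547319]
the job is handed in; nothing more can be done
None
```

I pushed the dial onto the long line (within about 0.4°, checked from above before pressing), then pressed the start button fully (13.8 N), let go, and handed in the job at about 10 s; no verdict came back and I took no picture after the press.

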